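# Switch the ball feeder over to the right-hand tray

### The arm

A 6-joint arm with a two-finger parallel gripper is mounted at the origin on the work surface. World frame = base frame: x ahead of the robot, y to its left, z up, the work surface at z = 0. Lengths are in m, angles in degrees, forces in N, time in s.
With the tool pointing down it reaches from about 0.325 to 1 m from the base axis. Payload 5.1 kg.
Tool frame: the origin (TCP) lies at the centre of the arm's flange, where the gripper is bolted on; the fingertips stand 173 mm ahead of it and the grasp point (between the pads) lies 155 mm ahead of it; z points along the fingers, y is the line along which they close (so a half turn about z gives the same grasp; the last joint's range is limited). The gripper opens to 85 mm and grips with 20 to 120 N. Pads are 22 mm wide; open, the fingers measure 114 mm over their backs; the gripper's body (76 mm by 85 mm) begins 54 mm behind the grasp point. The pads swing forward as they close: fully open they stand 13 mm farther back than shut.
Start: joints at [-73.316, 7.093, 94.555, -0, 78.352, -4.733], TCP at [0.237, -0.605, 0.405] pointing down, gripper open.
Joint ranges: [-149.61, 149.61], [-58.7, 133.49], [1.44, 155.28], [-77.14, 257.14], [18.33, 153.61], [-166.67, 166.67]. Speed limits (degrees/s): [147.25, 147.25, 180, 180, 180, 180].

### API

Orientations are given as a 3x3 rotation matrix whose columns are the frame's x, y, z axes.
In Python, from plant import sensors, viewer, finish_job gives the robot as it stands.
- The arm moves only by the shell command python3 -m jog 'ROWS' [FORCE]. ROWS is JSON, a list of rows, each an object of numbers: "x", "y", "z": the shift along the tool's x, y, z in m; "rx", "ry", "rz": the turn, a rotation vector about the tool's x, y, z in rad; "gripper": the finger opening in m, from 0 to 0.0854. In form: [{"x": .., "y": .., "z": .., "rx": .., "ry": .., "rz": .., "gripper": ..}, ...]. A call has 1 to 20 rows; each row is the pose to reach, as a shift and turn from the pose commanded when the call began, along the tool's axes at that moment; what a row does not reach only later rows make up. A row lasts 1/12 s, in which the tool goes at most 41.7 mm and 7.16 degrees, less where a joint would pass 70% of its speed; a pose out of reach is approached as far as the arm can. A call with a gripper value outside its range is refused whole. The fingers move at their own pace and stop on an object; FORCE is the grip in N (left out, the last holds). Time passes only in rows, so rows that repeat a pose let the fingers close. It gives the time, the measured TCP pose, the force, the opening and the grip force at its end, in the units of the state.
- sensors.observe(): the state, without advancing time (a new reading comes with each control period).
- viewer.read_camera(name): name is "scene" or "top" or "wrist"; returns a dict with "img" (384x512x3 uint8, red, green, blue), "depth" (384x512 float32, m along the optical axis (not along the pixel's ray), 0 where there is no reading), "vfov" (degrees; the focal length in pixels is half the picture's height over the tangent of half this angle, whatever the lens; pixels are square), "cx", "cy" (the principal point, pixels), "rvec" (rotation vector, rad) and "tvec" (3), from world to camera coordinates, as OpenCV has them. Camera axes: x right, y down, z forward; pixel columns grow to the right and rows downward; lengths in m; the calibration is good to about 2 mm. A picture is of the moment at which its call begins.
- finish_job(): hands the job in; it is judged then, once.
The state is a dict: "time_s": time; "joints": joint angles; "joint_vel": joint speeds; "joint_torque": joint torques, N m; "eef_pos": TCP position; "orientation": TCP orientation; "force": force on the tool from outside, world axes, zero at the start; "wrist_torque": the same for the moment, N m; "width": opening from 0.0 (shut) to 1.0 (fully open); "grasp_force": force on a finger pad.
Only numpy, scipy, OpenCV 4.12 (cv2) and the standard library are available. Lean on these libraries where they do the work, as an engineer would, in place of code of your own. Each camera call takes 0.05 s, during which the arm holds its last target. There are 200 camera calls.

### The job

The burnishing-ball feeder is set to fill the black tray on the robot's left. Press the raised red pad to rock the brass seesaw gate fully over to the right, then push the blue cap of the steel balls' magazine fully down so that all three steel balls run into the teal right-hand tray. Only press with the fingertips: leave the brass balls waiting behind their yellow-capped shutter, touch or lift no ball, disturb nothing else, and wait until the balls are in the tray.

Things in the scene. Friction and masses are not known exactly. Their poses are not given: they have to be found in the camera images.
- feeder: the fixed ball feeder: 250 x 120 x 8 mm base plate with the seesaw gate, a black tray on the robot's left (+y) and a teal tray on the robot's right (-y). Origin at table height directly under the gate's pivot; +x points along the base away from the robot towards the magazines, +y to the left tray; the whole is turned by up to 0.3 rad. A grey upright plate (100 mm along y, top 126 mm above the table) stands at x = -22 mm.
- gate (a joint): tilt of the brass seesaw trough (230 mm long along the feeder's y, 45 mm wide) about its pivot, which runs along the feeder's x, 80 mm above the table, rad: -0.26 = left end fully down on its stop, balls run to the left tray; +0.26 = right end fully down, balls run to the right tray. It starts left end down (-0.26 to -0.20). It has a stiff friction hinge (about 1 N at a red pad) and stays wherever it is left.
- gate_left_pad (a point): centre of the top face of the red press pad (34 x 30 mm, 6 mm thick) on the trough's left end, robot's side. It lies 43 mm in -x, 100 mm in +y and 7 mm above the pivot in the gate's own frame, and swings with the gate: about 113 mm above the table when up, 61 mm when down.
- gate_right_pad (a point): the same red pad on the trough's right end (43 mm in -x, 100 mm in -y and 7 mm above the pivot in the gate's own frame): up at the start (107 to 113 mm above the table), 61 mm when fully down. Its axes turn with the gate.
- steel_magazine: fixed sloping aluminium channel (150 mm long, 28 mm wide, parallel to the feeder's x, falling towards the robot) that holds the steel balls back with a shutter; it discharges onto the middle of the gate. It is either the left or the right one of two side by side, 60 mm apart; axes as the feeder's; origin under it, 90 mm beyond the pivot in the feeder's x, 8 mm above the table.
- brass_magazine: the like channel with the brass balls, in the other place; axes and origin alike
- steel_key (a joint): how far the steel balls' windowed shutter is pressed down, m: 0 = up, channel shut; 0.024 = fully down on its stop, channel open. It takes about 3 N, stays where it is left and has no spring. Balls pass only when it is more than about 20 mm down.
- steel_key_top (a point): centre of the top of the steel shutter's blue cap (32 x 36 mm), about 176 mm above the table when up; moves straight down 24 mm
- brass_key (a joint): the same for the brass balls' shutter (m, 0 = up and shut); to be left up
- brass_key_top (a point): centre of the top of the brass shutter's yellow cap (32 x 36 mm), about 176 mm above the table
- right_tray (a point): centre of the inner floor of the teal tray on the robot's right, 4 mm above the table; inside 102 mm along the feeder's x, 97 mm along y; walls 40 mm tall, outer end wall 90 mm
- left_tray (a point): centre of the inner floor of the black tray on the robot's left, of the same size
- steel_ball1: silvery steel ball no. 1 from the shutter, 18 mm across; origin at its centre
- steel_ball2: silvery steel ball no. 2 from the shutter, 18 mm across; origin at its centre
- steel_ball3: silvery steel ball no. 3 from the shutter, 18 mm across; origin at its centre
- brass_ball1: golden brass ball no. 1 from the shutter, 18 mm across; origin at its centre
- brass_ball2: golden brass ball no. 2 from the shutter, 18 mm across; origin at its centre
- brass_ball3: golden brass ball no. 3 from the shutter, 18 mm across; origin at its centre
- jar: bystander: amber glass jar with black lid, 42 mm across, 50 mm tall; origin under its centre
- watch_case: bystander: steel watch case, 42 mm across, 11 mm tall; origin under its centre
- screwdriver: bystander: red-handled screwdriver lying flat, 130 mm long; origin under its middle
- loupe: bystander: black eye loupe, 36 mm across, 30 mm tall; origin under its centre
- driver_stand: bystander: green round stand, 56 mm across, with two upright drivers up to 110 mm tall; origin under its centre
- parts_dish: bystander: teal shallow dish, 84 mm across, 16 mm tall; origin under its centre

How it is judged (in metres and radians):
On the way, in this order (a step that is already met when the one before it is completed fails the run):
1. the gate is rocked fully over to the right while the steel balls are still held back (value of joint gate above 0.2 rad and value of joint steel_key below 0.012 m), for 0.2 s.
2. the blue cap of the steel balls' shutter is pressed down (value of joint steel_key above 0.019 m), for 0.1 s.
At the end, for the whole second after the job is handed in: The gate stands over to the right (above 0.2 rad), all three steel balls lie within the right tray (inside its walls, centres lower than 40 mm above its floor), the brass key is up (less than 8 mm down) and every brass ball is within 15 mm of where it started (value of joint gate above 0.2 rad and value of joint brass_key below 0.008 m and x of steel_ball1 in the frame of right_tray between -0.055 and 0.055 m and y of steel_ball1 in the frame of right_tray between -0.055 and 0.055 m and z of each of steel_ball1, steel_ball2, steel_ball3 in the frame of right_tray below 0.04 m and x of steel_ball2 in the frame of right_tray between -0.055 and 0.055 m and y of steel_ball2 in the frame of right_tray between -0.055 and 0.055 m and x of steel_ball3 in the frame of right_tray between -0.055 and 0.055 m and y of steel_ball3 in the frame of right_tray between -0.055 and 0.055 m and distance of each of brass_ball1, brass_ball2, brass_ball3 from where it was at the start of the episode below 0.015 m); the robot touches nothing.
It fails at once if a ball is touched with the fingers (contact force between the fingers and steel_ball1 above 0.3 N or contact force between the fingers and steel_ball2 above 0.3 N or contact force between the fingers and steel_ball3 above 0.3 N or contact force between the fingers and brass_ball1 above 0.3 N or contact force between the fingers and brass_ball2 above 0.3 N or contact force between the fingers and brass_ball3 above 0.3 N).
It fails at once if a ball is lifted out (height (world z) of any of steel_ball1, steel_ball2, steel_ball3, brass_ball1, brass_ball2, brass_ball3 above 0.185 m).
It fails at once if the brass balls' key is pressed (value of joint brass_key above 0.008 m).
It fails at once if a bystander is lifted or moved by more than 15 mm (distance of any of jar, watch_case, screwdriver, loupe, driver_stand, parts_dish from where it was at the start of the episode above 0.015 m).
It also fails if it takes over 42 s, if anything falls off the work surface, if the arm or the gripper's body presses on something with over 40 N, if the wrist force passes 120 N, or if a joint passes its speed limit or range.

## Working session

There is one attempt and no reset: what is moved stays moved. The work goes in short steps, Python scripts to look and compute and a shell command to move; the robot and the scene stay as the last step left them, time stands still between calls to the robot, and variables do not carry over. Pictures are saved under pics/ and viewed, at most 10 in all, crops included, and the job is handed in when it is done.

```bash
mkdir -p pics; cat > h.py <<'E'
import numpy as np, cv2
from plant import sensors, viewer
def cam(n):
    c=viewer.read_camera(n); c['R']=cv2.Rodrigues(np.array(c['rvec'],float))[0]; c['t']=np.array(c['tvec'],float).ravel()
    c['f']=192/np.tan(np.radians(c['vfov'])/2); return c
def pts(c):
    v,u=np.mgrid[:384,:512]; d=c['depth']
    P=np.stack([(u-c['cx'])/c['f']*d,(v-c['cy'])/c['f']*d,d],-1)
    return (P-c['t'])@c['R']   # world
def ray(c,u,v,z):
    d=c['R'].T@np.array([(u-c['cx'])/c['f'],(v-c['cy'])/c['f'],1]); o=-c['R'].T@c['t']
    return o+d*(z-o[2])/d[2]
def masks(c):
    h=cv2.cvtColor(c['img'],cv2.COLOR_RGB2HSV); H,S,V=h[...,0].astype(int),h[...,1],h[...,2]
    return {'red':((H<8)|(H>172))&(S>140)&(V>70),'blue':(H>100)&(H<130)&(S>120)&(V>50),'yellow':(H>22)&(H<34)&(S>140)&(V>90),'teal':(H>80)&(H<100)&(S>100)}
def blobs(c,amin=40):
    P=pts(c); out=[]
    for k,m in masks(c).items():
        n,l,s,ce=cv2.connectedComponentsWithStats(m.astype(np.uint8))
        for i in range(1,n):
            if s[i,4]<amin: continue
            q=P[(l==i)&(c['depth']>0)]
            print(k,s[i,4],ce[i].round(0),'med',np.median(q,0).round(3),'lo',np.percentile(q,3,0).round(3),'hi',np.percentile(q,97,0).round(3))
E
python3 - <<'E'
from h import *
ims=[]
for n in('scene','top'):
    c=cam(n); print(n,c['f'],(-c['R'].T@c['t']).round(3)); blobs(c)
    cv2.imwrite(f'pics/{n}0.png',c['img'][...,::-1])
print(sensors.observe())
E
```

```text
scene 473.1319572212732 [ 1.011 -0.654  0.724]
red 136 [207. 194.] med [0.385 0.048 0.022] lo [0.361 0.038 0.001] hi [0.409 0.085 0.027]
red 120 [187. 232.] med [ 0.507 -0.158  0.11 ] lo [ 0.493 -0.171  0.106] hi [ 0.524 -0.142  0.113]
red 73 [396. 379.] med [ 0.962 -0.254  0.13 ] lo [ 0.955 -0.26   0.052] hi [ 0.967 -0.197  0.132]
blue 223 [253. 195.] med [ 0.597 -0.06   0.175] lo [ 0.458 -0.077  0.009] hi [0.612 0.143 0.177]
blue 217 [418. 336.] med [ 0.963 -0.151  0.106] lo [ 0.958 -0.153  0.059] hi [ 0.967 -0.117  0.131]
yellow 198 [261. 178.] med [ 0.579 -0.002  0.174] lo [ 0.485 -0.021  0.06 ] hi [0.595 0.157 0.176]
teal 3500 [199. 290.] med [ 0.573 -0.236  0.031] lo [ 0.506 -0.266  0.002] hi [ 0.63  -0.144  0.089]
teal 1325 [287. 320.] med [ 0.74  -0.165  0.011] lo [ 0.706 -0.204  0.003] hi [ 0.777 -0.131  0.017]
top 389.3564609900853 [0.514 0.025 0.871]
red 237 [347. 222.] med [ 0.506 -0.154  0.11 ] lo [ 0.49  -0.169  0.106] hi [ 0.521 -0.141  0.114]
red 216 [252. 250.] med [0.45  0.032 0.065] lo [0.435 0.017 0.061] hi [0.464 0.046 0.069]
red 302 [243. 276.] med [0.392 0.054 
[... 957 characters left out ...]
.83517932e+01, -4.73036404e+00]), 'joint_vel': array([-0.05634413, -0.14165453, -0.237871  , -0.06479997, -0.0400743 ,
       -0.05631863]), 'joint_torque': array([ 1.21832736e-04, -4.24930215e+01, -3.66653502e+01, -9.66149537e-05,
        3.94871371e-03,  5.05749128e-06]), 'eef_pos': array([ 0.23722483, -0.60491454,  0.40357872]), 'orientation': array([[ 9.30980000e-01,  3.65069783e-01, -5.41881897e-04],
       [ 3.65070153e-01, -9.30978276e-01,  1.79817558e-03],
       [ 1.51979295e-04, -1.87189041e-03, -9.99998236e-01]]), 'force': array([-0.92251126,  0.64861742,  0.14387074]), 'wrist_torque': array([-0.00715264,  0.00094892,  0.00252548]), 'grasp_force': 0.0, 'width': 1.0027650245176412}
```

View pics/scene0.png

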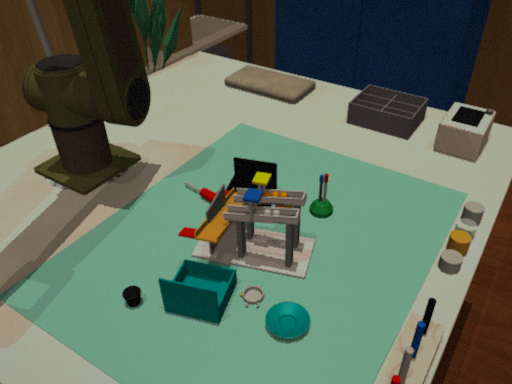

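View pics/top0.png

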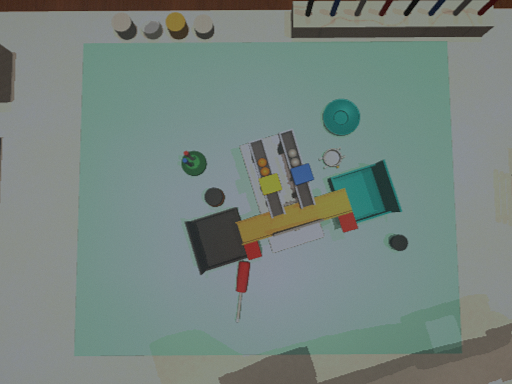

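The scene picture shows the red right pad up at about (187,232), with the blue cap at (253,195) and the yellow cap at (262,178). The top picture shows the right pad at (347,222), the left pad at (252,250), the blue cap at (301,174) with silvery balls behind it, the yellow cap at (270,184) with brass balls, and the teal tray at (362,192). Steel is the right-hand magazine.

Next I'll triangulate the pad and the caps, and work out the shifts in tool axes.

```bash
cat > m.py <<'E'
from h import *
cs={n:cam(n) for n in('scene','top')}
def cen(c,k,zr,box):
    P=pts(c); m=masks(c)[k]&(P[...,2]>zr[0])&(P[...,2]<zr[1])&(P[...,0]>box[0])&(P[...,0]<box[1])&(abs(P[...,1])<.25)
    v,u=np.nonzero(m); return np.array([u.mean(),v.mean()]),len(u)
res={}
for nm,k,zr,b in [('pad','red',(.098,.12),(.45,.56)),('blue','blue',(.171,.182),(.5,.65)),('yellow','yellow',(.171,.182),(.5,.65))]:
    Pm=[];uv=[]
    for n,c in cs.items():
        p,N=cen(c,k,zr,b); K=np.array([[c['f'],0,c['cx']],[0,c['f'],c['cy']],[0,0,1]])
        Pm.append(K@np.c_[c['R'],c['t']]); uv.append(p); print(nm,n,p.round(1),N,ray(c,*p,(.11 if nm=='pad' else .176)).round(4))
    X=cv2.triangulatePoints(*Pm,*[p.reshape(2,1) for p in uv]); res[nm]=(X[:3]/X[3]).ravel(); print('  triang',res[nm].round(4))
d=res['yellow']-res['blue']; print('cap gap',np.linalg.norm(d[:2]),'yaw',np.arctan2(-d[0],d[1]))
c=cs['top']; A=ray(c,347,222,.11);B=ray(c,252,250,.065); d=B-A; print('pad yaw',np.arctan2(-d[0],d[1]),A,B)
s=sensors.observe(); R=s['orientation']
for nm in('pad','blue'): print(nm,'tool shift of tips',(R.T@(res[nm]-s['eef_pos']-R[:,2]*.173)).round(4))
E
python3 m.py
```

```text
pad scene [187.2 232.4] 118 [ 0.5076 -0.158   0.11  ]
pad top [347.5 221.9] 236 [ 0.5062 -0.1549  0.11  ]
  triang [ 0.5058 -0.1558  0.1075]
blue scene [252.6 195. ] 205 [ 0.5982 -0.0618  0.176 ]
blue top [301.4 173.8] 325 [ 0.5934 -0.0589  0.176 ]
  triang [ 0.5948 -0.0585  0.1724]
yellow scene [261. 178.] 174 [ 0.5811 -0.0059  0.176 ]
yellow top [269.8 183.8] 319 [ 0.5757 -0.0018  0.176 ]
  triang [ 0.5771 -0.0013  0.1717]
cap gap 0.05995724491603455 yaw 0.3012131226751037
pad yaw 0.2940770804504624 [ 0.50594052 -0.15394968  0.11      ] [0.44973075 0.03164786 0.065     ]
pad tool shift of tips [ 0.414  -0.3197  0.1239]
blue tool shift of tips [ 0.5324 -0.3778  0.059 ]
```

The right pad is at (0.506, -0.155, 0.110) and the blue cap at (0.595, -0.059, 0.175). The cap gap comes out at 60 mm and the yaw at about 0.297, all matching the text. I'll move over the pad with the gripper shut.

```bash
python3 -m jog '[{"x":0.01,"y":-0.008,"gripper":0},{"x":0.03,"y":-0.024,"rz":0.02,"gripper":0},{"x":0.06,"y":-0.046,"rz":0.04,"gripper":0},{"x":0.09,"y":-0.07,"rz":0.06,"gripper":0},{"x":0.12,"y":-0.093,"rz":0.077,"gripper":0},{"x":0.15,"y":-0.116,"rz":0.077,"gripper":0},{"x":0.18,"y":-0.139,"rz":0.077,"gripper":0},{"x":0.21,"y":-0.162,"rz":0.077,"gripper":0},{"x":0.24,"y":-0.185,"rz":0.077,"gripper":0},{"x":0.27,"y":-0.208,"rz":0.077,"gripper":0},{"x":0.30,"y":-0.231,"rz":0.077,"gripper":0},{"x":0.33,"y":-0.255,"z":0.01,"rz":0.077,"gripper":0},{"x":0.36,"y":-0.278,"z":0.02,"rz":0.077,"gripper":0},{"x":0.385,"y":-0.297,"z":0.035,"rz":0.077,"gripper":0},{"x":0.40,"y":-0.31,"z":0.05,"rz":0.077,"gripper":0},{"x":0.41,"y":-0.317,"z":0.065,"rz":0.077,"gripper":0},{"x":0.414,"y":-0.32,"z":0.08,"rz":0.077,"gripper":0},{"x":0.414,"y":-0.32,"z":0.085,"rz":0.077,"gripper":0},{"x":0.414,"y":-0.32,"z":0.085,"rz":0.077,"gripper":0},{"x":0.414,"y":-0.32,"z":0.085,"rz":0.077,"gripper":0}]' 40
python3 - <<'E'
from h import *
s=sensors.observe(); R=s['orientation']; tip=s['eef_pos']+R[:,2]*.173
print(s['time_s'],tip,R.round(3),s['width'],s['force'])
for n,t in(('pad',[.506,-.1555,.110]),('blue',[.594,-.059,.1755])): print(n,(R.T@(np.array(t)-tip)).round(4))
a=cam('scene')['img'][120:320,100:320]; b=cam('wrist')['img']
cv2.imwrite('pics/p1.png',np.hstack([cv2.resize(a,(400,364)),cv2.resize(b,(400,300)) if 0 else cv2.copyMakeBorder(cv2.resize(b,(400,300)),0,64,0,0,0)])[...,::-1])
E
```

```text
0.2 [ 0.23721069 -0.60475452  0.23090652] [[ 0.931  0.365 -0.   ]
 [ 0.365 -0.931  0.001]
 [ 0.    -0.001 -1.   ]] 1.0004361300164502 [ 0.00836086 -0.10271208  0.46658558]
pad [ 0.4143 -0.3199  0.1214]
blue [ 0.5315 -0.3777  0.0559]validation failed for argument at $[0]...
```

View pics/p1.png

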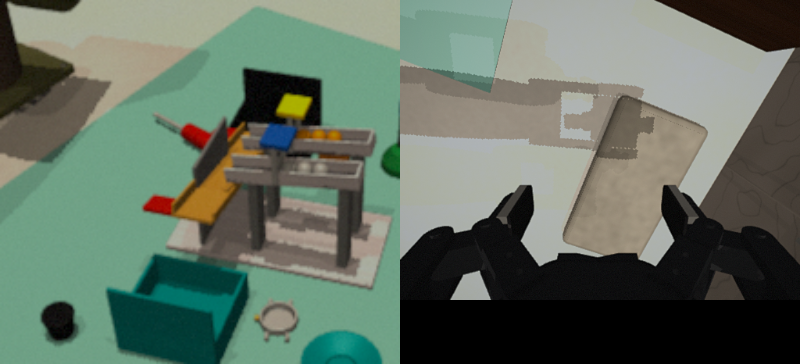

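The arm didn't move: row 0 was refused, probably because every key has to be present. The picture shows the scene unchanged, with the right pad up at (158,205) in the left half and the fingers open in the wrist view. I'll retry with full rows.

```bash
python3 -m jog '[{"x":0.01,"y":-0.008,"z":0,"rx":0,"ry":0,"rz":0,"gripper":0},{"x":0.03,"y":-0.024,"z":0,"rx":0,"ry":0,"rz":0.02,"gripper":0},{"x":0.06,"y":-0.046,"z":0,"rx":0,"ry":0,"rz":0.04,"gripper":0},{"x":0.09,"y":-0.07,"z":0,"rx":0,"ry":0,"rz":0.06,"gripper":0},{"x":0.12,"y":-0.093,"z":0,"rx":0,"ry":0,"rz":0.077,"gripper":0},{"x":0.15,"y":-0.116,"z":0,"rx":0,"ry":0,"rz":0.077,"gripper":0},{"x":0.18,"y":-0.139,"z":0,"rx":0,"ry":0,"rz":0.077,"gripper":0},{"x":0.21,"y":-0.162,"z":0,"rx":0,"ry":0,"rz":0.077,"gripper":0},{"x":0.24,"y":-0.185,"z":0,"rx":0,"ry":0,"rz":0.077,"gripper":0},{"x":0.27,"y":-0.208,"z":0,"rx":0,"ry":0,"rz":0.077,"gripper":0},{"x":0.30,"y":-0.231,"z":0,"rx":0,"ry":0,"rz":0.077,"gripper":0},{"x":0.33,"y":-0.255,"z":0.01,"rx":0,"ry":0,"rz":0.077,"gripper":0},{"x":0.36,"y":-0.278,"z":0.02,"rx":0,"ry":0,"rz":0.077,"gripper":0},{"x":0.385,"y":-0.297,"z":0.035,"rx":0,"ry":0,"rz":0.077,"gripper":0},{"x":0.40,"y":-0.31,"z":0.05,"rx":0,"ry":0,"rz":0.077,"gripper":0},{"x":0.41,"y":-0.317,"z":0.065,"rx":0,"ry":0,"rz":0.077,"gripper":0},{"x":0.414,"y":-0.32,"z":0.08,"rx":0,"ry":0,"rz":0.077,"gripper":0},{"x":0.414,"y":-0.32,"z":0.085,"rx":0,"ry":0,"rz":0.077,"gripper":0},{"x":0.414,"y":-0.32,"z":0.085,"rx":0,"ry":0,"rz":0.077,"gripper":0},{"x":0.414,"y":-0.32,"z":0.085,"rx":0,"ry":0,"rz":0.077,"gripper":0}]' 40
cat > s.py <<'E'
from h import *
import sys
s=sensors.observe(); R=s['orientation']; tip=s['eef_pos']+R[:,2]*.173
print(s['time_s'],tip,R.round(3),s['width'],s['force'])
for n,t in(('pad',[.506,-.1555,.110]),('blue',[.594,-.059,.1755])): print(n,(R.T@(np.array(t)-tip)).round(4))
a=cam('scene')['img'][120:320,100:320]; b=cam('wrist')['img']
cv2.imwrite(f'pics/{sys.argv[1]}.png',np.hstack([cv2.resize(a,(400,364)),cv2.copyMakeBorder(cv2.resize(b,(400,300)),0,64,0,0,0)])[...,::-1])
E
python3 s.py p2
```

```text
time_s: 1.97
eef_pos: [0.5057, -0.156, 0.3201]
orientation: [[0.956, 0.292, 0.0], [0.292, -0.956, -0.0], [-0.0, 0.0, -1.0]]
force: [-0.5, 0.2, 0.1]
width: 0.001
grasp_force: 0.0
1.9667 [ 0.50568889 -0.15605587  0.14705893] [[ 0.956  0.292  0.   ]
 [ 0.292 -0.956 -0.   ]
 [-0.     0.    -1.   ]] 0.0008637798794102836 [-0.49935515  0.23732735  0.07989359]
pad [ 0.0005 -0.0004  0.0371]
blue [ 0.1128 -0.067  -0.0284]
```

View pics/p2.png

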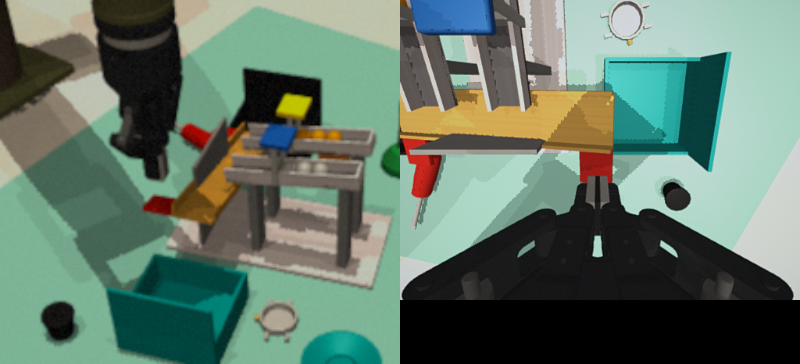

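The shut fingertips are centred over the red pad, at (597,190) in the wrist view, and about 37 mm above it. Pressing now.

```bash
python3 -m jog '[{"x":0,"y":0,"z":0.01,"rx":0,"ry":0,"rz":0,"gripper":0},{"x":0,"y":0,"z":0.022,"rx":0,"ry":0,"rz":0,"gripper":0},{"x":0,"y":0,"z":0.03,"rx":0,"ry":0,"rz":0,"gripper":0},{"x":0,"y":0,"z":0.035,"rx":0,"ry":0,"rz":0,"gripper":0},{"x":0,"y":0,"z":0.039,"rx":0,"ry":0,"rz":0,"gripper":0},{"x":0,"y":0,"z":0.043,"rx":0,"ry":0,"rz":0,"gripper":0},{"x":0,"y":0,"z":0.047,"rx":0,"ry":0,"rz":0,"gripper":0},{"x":0,"y":0,"z":0.051,"rx":0,"ry":0,"rz":0,"gripper":0},{"x":0,"y":0,"z":0.055,"rx":0,"ry":0,"rz":0,"gripper":0},{"x":0,"y":0,"z":0.059,"rx":0,"ry":0,"rz":0,"gripper":0},{"x":0,"y":0,"z":0.063,"rx":0,"ry":0,"rz":0,"gripper":0},{"x":0,"y":0,"z":0.067,"rx":0,"ry":0,"rz":0,"gripper":0},{"x":0,"y":0,"z":0.071,"rx":0,"ry":0,"rz":0,"gripper":0},{"x":0,"y":0,"z":0.075,"rx":0,"ry":0,"rz":0,"gripper":0},{"x":0,"y":0,"z":0.078,"rx":0,"ry":0,"rz":0,"gripper":0},{"x":0,"y":0,"z":0.081,"rx":0,"ry":0,"rz":0,"gripper":0},{"x":0,"y":0,"z":0.083,"rx":0,"ry":0,"rz":0,"gripper":0},{"x":0,"y":0,"z":0.084,"rx":0,"ry":0,"rz":0,"gripper":0},{"x":0,"y":0,"z":0.084,"rx":0,"ry":0,"rz":0,"gripper":0}]'; python3 s.py p3
```

```text
time_s: 3.65
eef_pos: [0.506, -0.156, 0.2363]
orientation: [[0.956, 0.293, -0.001], [0.293, -0.956, 0.0], [-0.001, -0.001, -1.0]]
force: [-1.8, 0.7, 3.5]
width: -0.003
grasp_force: 1.6
3.65 [ 0.50584102 -0.15592615  0.06329314] [[ 0.956  0.293 -0.001]
 [ 0.293 -0.956  0.   ]
 [-0.001 -0.001 -1.   ]] -0.0031599570764227953 [-1.84789256  0.74181687  3.46407651]
pad [ 0.0002 -0.0004 -0.0467]
blue [ 0.1126 -0.067  -0.1122]
```

View pics/p3.png

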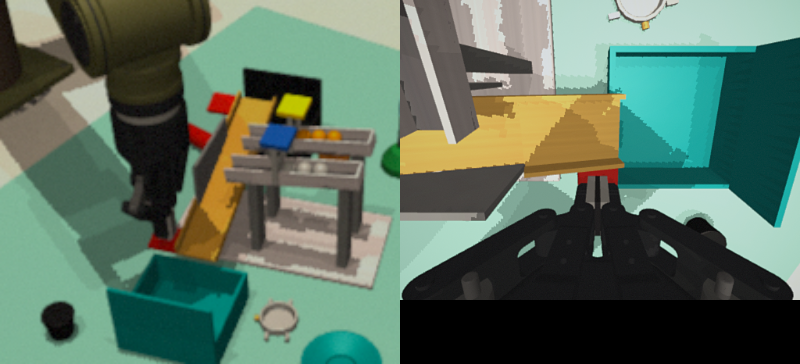

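The trough now slopes right: the left pad is up at (222,103), the right one is down at (165,243), and the tip stands at 63 mm. I'll press the last 2–3 mm to the stop.

```bash
python3 -m jog '[{"x":0,"y":0,"z":0.001,"rx":0,"ry":0,"rz":0,"gripper":0},{"x":0,"y":0,"z":0.002,"rx":0,"ry":0,"rz":0,"gripper":0},{"x":0,"y":0,"z":0.003,"rx":0,"ry":0,"rz":0,"gripper":0},{"x":0,"y":0,"z":0.003,"rx":0,"ry":0,"rz":0,"gripper":0}]'
```

```text
time_s: 4.08
eef_pos: [0.5064, -0.1561, 0.2356]
orientation: [[0.956, 0.293, -0.001], [0.293, -0.956, 0.001], [-0.001, -0.001, -1.0]]
force: [-9.4, 3.6, 18.8]
width: -0.003
grasp_force: 8.5
```

The stop is reached at 19 N with the tip at 62.6 mm. Next I'll lift and go over the blue cap.

```bash
python3 -m jog '[{"x":0,"y":0,"z":-0.005,"rx":0,"ry":0,"rz":0,"gripper":0},{"x":0,"y":0,"z":-0.025,"rx":0,"ry":0,"rz":0,"gripper":0},{"x":0,"y":0,"z":-0.05,"rx":0,"ry":0,"rz":0,"gripper":0},{"x":0,"y":0,"z":-0.08,"rx":0,"ry":0,"rz":0,"gripper":0},{"x":0,"y":0,"z":-0.11,"rx":0,"ry":0,"rz":0,"gripper":0},{"x":0,"y":0,"z":-0.14,"rx":0,"ry":0,"rz":0,"gripper":0},{"x":0.005,"y":-0.003,"z":-0.155,"rx":0,"ry":0,"rz":0,"gripper":0},{"x":0.02,"y":-0.012,"z":-0.16,"rx":0,"ry":0,"rz":0,"gripper":0},{"x":0.045,"y":-0.027,"z":-0.16,"rx":0,"ry":0,"rz":0,"gripper":0},{"x":0.07,"y":-0.042,"z":-0.16,"rx":0,"ry":0,"rz":0,"gripper":0},{"x":0.095,"y":-0.057,"z":-0.16,"rx":0,"ry":0,"rz":0,"gripper":0},{"x":0.11,"y":-0.065,"z":-0.155,"rx":0,"ry":0,"rz":0,"gripper":0},{"x":0.113,"y":-0.067,"z":-0.145,"rx":0,"ry":0,"rz":0,"gripper":0},{"x":0.113,"y":-0.067,"z":-0.137,"rx":0,"ry":0,"rz":0,"gripper":0},{"x":0.113,"y":-0.067,"z":-0.135,"rx":0,"ry":0,"rz":0,"gripper":0},{"x":0.113,"y":-0.067,"z":-0.135,"rx":0,"ry":0,"rz":0,"gripper":0},{"x":0.113,"y":-0.067,"z":-0.135,"rx":0,"ry":0,"rz":0,"gripper":0}]'; python3 s.py p4; python3 - <<'E'
from h import *
c=cam('top'); blobs(c,60)
E
```

```text
time_s: 5.5
eef_pos: [0.5937, -0.0598, 0.3672]
orientation: [[0.957, 0.291, -0.001], [0.291, -0.957, -0.0], [-0.001, -0.0, -1.0]]
force: [-0.1, -0.3, 1.0]
width: -0.0
grasp_force: 0.0
5.5 [ 0.59356499 -0.05976818  0.19421639] [[ 0.957  0.291 -0.001]
 [ 0.291 -0.957 -0.   ]
 [-0.001 -0.    -1.   ]] -3.619844611921463e-05 [-0.05097239 -0.31565567  0.97261104]
pad [-0.1116  0.0661  0.0843]
blue [ 0.0007 -0.0006  0.0187]
red 199 [343. 221.] med [ 0.507 -0.157  0.062] lo [ 0.493 -0.171  0.057] hi [ 0.522 -0.142  0.066]
red 552 [247. 265.] med [0.415 0.043 0.027] lo [0.363 0.018 0.018] hi [0.465 0.062 0.117]
blue 63 [436.   7.] med [ 0.956 -0.359  0.084] lo [ 0.954 -0.364  0.058] hi [ 0.959 -0.356  0.108]
yellow 204 [175.  21.] med [0.951 0.197 0.042] lo [0.932 0.184 0.039] hi [0.968 0.212 0.044]
yellow 215 [267. 184.] med [0.575 0.005 0.175] lo [ 0.551 -0.006  0.173] hi [0.59  0.014 0.451]
teal 62 [344. 101.] med [ 0.776 -0.176  0.016] lo [ 0.63  -0.195  0.013] hi [ 0.78  -0.067  0.487]
teal 741 [350. 198.] med [ 0.562 -0.187  0.005] lo [ 0.509 -0.207  0.002] hi [ 0.594 -0.089  0.446]
```

View pics/p4.png

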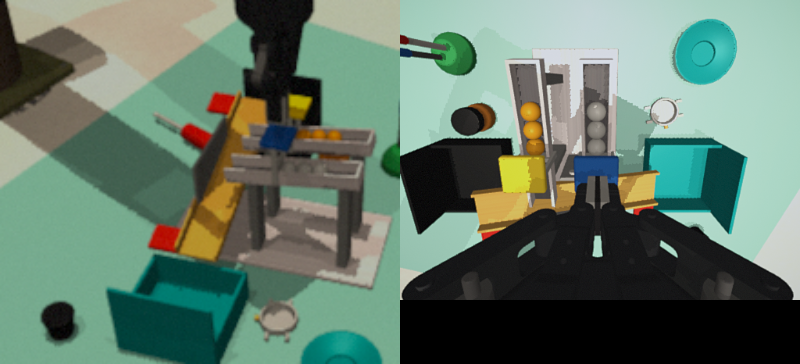

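The gate stays right (right pad at 62 mm). The wrist view shows the fingertips centred on the blue cap at (597,170), with the steel balls at (597,110–145) behind it. The yellow cap at (522,173) is clear of the fingers. I'll press the cap 24 mm.

```bash
python3 -m jog '[{"x":0,"y":0,"z":0.006,"rx":0,"ry":0,"rz":0,"gripper":0},{"x":0,"y":0,"z":0.012,"rx":0,"ry":0,"rz":0,"gripper":0},{"x":0,"y":0,"z":0.016,"rx":0,"ry":0,"rz":0,"gripper":0},{"x":0,"y":0,"z":0.019,"rx":0,"ry":0,"rz":0,"gripper":0},{"x":0,"y":0,"z":0.022,"rx":0,"ry":0,"rz":0,"gripper":0},{"x":0,"y":0,"z":0.025,"rx":0,"ry":0,"rz":0,"gripper":0},{"x":0,"y":0,"z":0.028,"rx":0,"ry":0,"rz":0,"gripper":0},{"x":0,"y":0,"z":0.031,"rx":0,"ry":0,"rz":0,"gripper":0},{"x":0,"y":0,"z":0.034,"rx":0,"ry":0,"rz":0,"gripper":0},{"x":0,"y":0,"z":0.037,"rx":0,"ry":0,"rz":0,"gripper":0},{"x":0,"y":0,"z":0.04,"rx":0,"ry":0,"rz":0,"gripper":0},{"x":0,"y":0,"z":0.042,"rx":0,"ry":0,"rz":0,"gripper":0},{"x":0,"y":0,"z":0.043,"rx":0,"ry":0,"rz":0,"gripper":0},{"x":0,"y":0,"z":0.044,"rx":0,"ry":0,"rz":0,"gripper":0},{"x":0,"y":0,"z":0.044,"rx":0,"ry":0,"rz":0,"gripper":0},{"x":0,"y":0,"z":0.044,"rx":0,"ry":0,"rz":0,"gripper":0}]'
```

```text
time_s: 6.98
eef_pos: [0.5944, -0.0589, 0.3255]
orientation: [[0.956, 0.293, 0.0], [0.293, -0.956, -0.0], [0.0, 0.0, -1.0]]
force: [-6.6, 0.9, 11.0]
width: -0.001
grasp_force: 5.1
```

```bash
python3 -m jog '[{"x":0,"y":0,"z":0.001,"rx":0,"ry":0,"rz":0,"gripper":0},{"x":0,"y":0,"z":0.002,"rx":0,"ry":0,"rz":0,"gripper":0},{"x":0,"y":0,"z":0.002,"rx":0,"ry":0,"rz":0,"gripper":0},{"x":0,"y":0,"z":0.002,"rx":0,"ry":0,"rz":0,"gripper":0}]'; python3 s.py p5
```

```text
time_s: 7.32
eef_pos: [0.5946, -0.0589, 0.3255]
orientation: [[0.956, 0.293, 0.0], [0.293, -0.956, -0.0], [0.0, 0.0, -1.0]]
force: [-10.8, 0.8, 18.5]
width: 0.002
grasp_force: 8.8
7.3167 [ 0.59460929 -0.05896473  0.15245348] [[ 0.956  0.293  0.   ]
 [ 0.293 -0.956 -0.   ]
 [ 0.     0.    -1.   ]] 0.0020717414392043957 [-10.8310059    0.77226388  18.52478102]
pad [-0.113   0.0664  0.0425]
blue [-0.0006 -0.0001 -0.023 ]
```

View pics/p5.png

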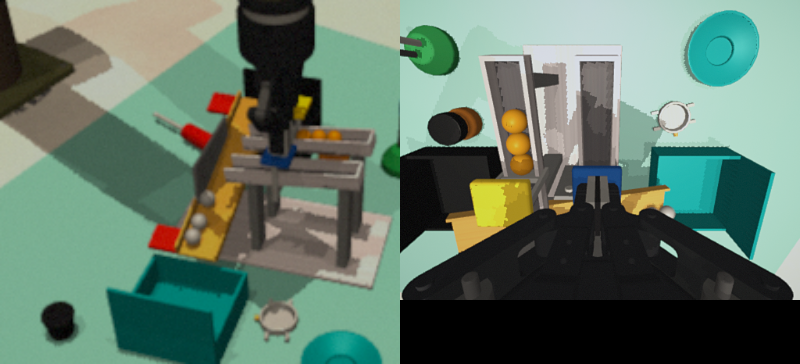

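The cap is on its stop, since the force rises with no further travel. All three steel balls are rolling down the trough at (195,220), and the brass balls stay behind their shutter at (515,120–160). I'll lift clear and let the balls run.

```bash
python3 -m jog '[{"x":0,"y":0,"z":-0.005,"rx":0,"ry":0,"rz":0,"gripper":0},{"x":0,"y":0,"z":-0.02,"rx":0,"ry":0,"rz":0,"gripper":0},{"x":0,"y":0,"z":-0.04,"rx":0,"ry":0,"rz":0,"gripper":0},{"x":0,"y":0,"z":-0.07,"rx":0,"ry":0,"rz":0,"gripper":0},{"x":0,"y":0,"z":-0.10,"rx":0,"ry":0,"rz":0,"gripper":0},{"x":-0.02,"y":0.03,"z":-0.12,"rx":0,"ry":0,"rz":0,"gripper":0},{"x":-0.04,"y":0.06,"z":-0.13,"rx":0,"ry":0,"rz":0,"gripper":0},{"x":-0.06,"y":0.09,"z":-0.13,"rx":0,"ry":0,"rz":0,"gripper":0},{"x":-0.08,"y":0.12,"z":-0.13,"rx":0,"ry":0,"rz":0,"gripper":0},{"x":-0.10,"y":0.15,"z":-0.13,"rx":0,"ry":0,"rz":0,"gripper":0},{"x":-0.12,"y":0.18,"z":-0.13,"rx":0,"ry":0,"rz":0,"gripper":0},{"x":-0.14,"y":0.21,"z":-0.13,"rx":0,"ry":0,"rz":0,"gripper":0},{"x":-0.16,"y":0.24,"z":-0.13,"rx":0,"ry":0,"rz":0,"gripper":0},{"x":-0.17,"y":0.26,"z":-0.13,"rx":0,"ry":0,"rz":0,"gripper":0},{"x":-0.17,"y":0.26,"z":-0.13,"rx":0,"ry":0,"rz":0,"gripper":0},{"x":-0.17,"y":0.26,"z":-0.13,"rx":0,"ry":0,"rz":0,"gripper":0},{"x":-0.17,"y":0.26,"z":-0.13,"rx":0,"ry":0,"rz":0,"gripper":0},{"x":-0.17,"y":0.26,"z":-0.13,"rx":0,"ry":0,"rz":0,"gripper":0},{"x":-0.17,"y":0.26,"z":-0.13,"rx":0,"ry":0,"rz":0,"gripper":0},{"x":-0.17,"y":0.26,"z":-0.13,"rx":0,"ry":0,"rz":0,"gripper":0}]'; python3 - <<'E'
from h import *
c=cam('top'); blobs(c,60)
a=c['img'][100:300,170:430]; b=cam('scene')['img'][120:340,100:330]
cv2.imwrite('pics/p6.png',np.hstack([cv2.resize(a,(400,308)),cv2.resize(b,(322,308))])[...,::-1])
E
```

```text
time_s: 9.08
eef_pos: [0.5083, -0.3562, 0.4518]
orientation: [[0.956, 0.294, 0.0], [0.294, -0.956, -0.0], [0.0, 0.0, -1.0]]
force: [-0.2, 0.2, -0.3]
width: 0.002
grasp_force: 0.0
red 199 [343. 221.] med [ 0.507 -0.156  0.062] lo [ 0.491 -0.17   0.057] hi [ 0.522 -0.142  0.066]
red 240 [254. 252.] med [0.45  0.028 0.113] lo [0.435 0.014 0.108] hi [0.465 0.043 0.117]
red 303 [242. 276.] med [0.392 0.054 0.024] lo [0.362 0.041 0.018] hi [0.419 0.065 0.028]
blue 309 [300. 175.] med [ 0.594 -0.059  0.153] lo [ 0.578 -0.076  0.15 ] hi [ 0.609 -0.042  0.155]
yellow 216 [175.  21.] med [0.951 0.199 0.041] lo [0.933 0.184 0.039] hi [0.968 0.215 0.044]
yellow 324 [270. 184.] med [ 0.576 -0.002  0.175] lo [ 0.561 -0.018  0.173] hi [0.591 0.014 0.177]
yellow 239 [250. 231.] med [0.492 0.035 0.11 ] lo [0.473 0.015 0.104] hi [0.505 0.052 0.116]
teal 1057 [341. 116.] med [ 0.742 -0.171  0.013] lo [ 0.705 -0.205  0.005] hi [ 0.776 -0.133  0.018]
teal 2188 [364. 193.] med [ 0.573 -0.215  0.005] lo [ 0.513 -0.261  0.002] hi [ 0.622 -0.156  0.09 ]
```

View pics/p6.png

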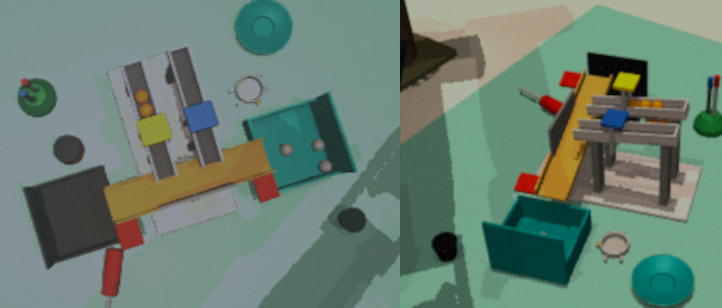

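All three steel balls lie in the teal tray, at (286,150), (319,145) and (326,166) in the left half. The gate is over to the right, the blue cap is down, and the yellow cap and brass balls haven't moved. I'll let things settle briefly, then hand in.

```bash
python3 -m jog '[{"x":0,"y":0,"z":0,"rx":0,"ry":0,"rz":0,"gripper":0},{"x":0,"y":0,"z":0,"rx":0,"ry":0,"rz":0,"gripper":0},{"x":0,"y":0,"z":0,"rx":0,"ry":0,"rz":0,"gripper":0},{"x":0,"y":0,"z":0,"rx":0,"ry":0,"rz":0,"gripper":0},{"x":0,"y":0,"z":0,"rx":0,"ry":0,"rz":0,"gripper":0},{"x":0,"y":0,"z":0,"rx":0,"ry":0,"rz":0,"gripper":0},{"x":0,"y":0,"z":0,"rx":0,"ry":0,"rz":0,"gripper":0},{"x":0,"y":0,"z":0,"rx":0,"ry":0,"rz":0,"gripper":0},{"x":0,"y":0,"z":0,"rx":0,"ry":0,"rz":0,"gripper":0},{"x":0,"y":0,"z":0,"rx":0,"ry":0,"rz":0,"gripper":0},{"x":0,"y":0,"z":0,"rx":0,"ry":0,"rz":0,"gripper":0},{"x":0,"y":0,"z":0,"rx":0,"ry":0,"rz":0,"gripper":0}]' && python3 -c "
from plant import finish_job
print(finish_job())"
```

```text
time_s: 10.18
eef_pos: [0.5078, -0.3573, 0.4517]
orientation: [[0.956, 0.292, -0.0], [0.292, -0.956, -0.0], [-0.0, 0.0, -1.0]]
force: [0.5, -0.7, -0.4]
width: 0.001
grasp_force: 0.0
the job is handed in; nothing more can be done
None
```

I handed the job in at about 10 s (no verdict was returned): the gate is fully over to the right, the blue cap is fully down, all three steel balls are in the teal tray, and the brass balls and bystanders show no sign of having moved.

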